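Fit the mould plate to the tray sealer

TASK

The tray sealer's slide is pulled out. Fit the mould plate with the two tray openings onto the slide so that it drops over both locating pins and lies flat on the bed, feeling it on gently and never forcing or dropping it, then let go and push the slide gently all the way home under the head. Leave everything else on the counter alone.

Things in the scene. Friction and masses are not known exactly. Their poses are not given: they have to be found in the camera images.
- mould_handle (a point): Centre of the mould plate's black handle bar: 76 mm long (along x), 14 mm wide (y), 16 mm tall, on two posts over the plate's centre. The point is 34 mm above the plate's underside, 26 mm above its top face, 8 mm below the bar's top. Two round through holes, 10.5 mm wide, lie 90 mm either side of it along y. Half a turn of the plate makes no difference. z is up.
- mould: Mould plate, loose, 0.36 to 0.59 kg, flat on the counter: aluminium, 150 mm (x) by 210 mm (y), 8 mm thick, with two tray openings of 113 x 59 mm side by side and the handle on the web between. Origin: centre of its underside.
- sealer: Tray sealer, fixed: white housing 300 mm wide (y), 340 mm deep (x), 260 mm high, film reel on top. Origin on the counter under the middle of its front face; x points into the machine, z up. A steel slide runs out of the front along -x between two stops; about 6 N of friction holds it where it was left. Bed, pins and housing are rigid.
- seat_mid (a point): Fixed point of the sealer, axes as the sealer's: where the handle point comes with the plate seated and the slide pulled out 195 mm. The slide really stands out 175 to 215 mm, not reported: the true place is up to 20 mm either way along x, to be felt or seen. The bed's top is 34 mm below this point (60 mm above the counter).
- seat_home (a point): Fixed point of the sealer: where the handle point is when the plate is seated on the pins and the slide is fully home. On the slide's bed, 90 mm either side along the sealer's y, stand two round steel pins, 8 mm thick and 20 mm high, the top 5 mm tapering to a flat nose 5.2 mm wide.
- bar_mid (a point): Fixed point of the sealer: centre of the slide's black pull bar (14 mm thick, 130 mm long along y, 56 mm above the counter) with the slide out 195 mm; truly up to 20 mm either way along x. It is 136 mm in front of the pins. Behind it, 29 mm clear, is the slide's front panel, 12 mm thick, top edge 68 mm above the counter.

How it is judged:
On the way:
1. the mould plate is down over both locating pins and lies flat on the pulled-out slide (z of mould_handle in the frame of sealer between 0.092 and 0.096 m and y of mould_handle in the frame of sealer between -0.0035 and 0.0035 m and angle between the x axis of mould_handle and the x axis of sealer, either way round below 0.04 rad and angle between mould_handle's own z axis and vertical below 0.025 rad and x of mould_handle in the frame of sealer below -0.05 m), for 0.2 s.
At the end, for the whole second after the job is handed in: The mould plate lies flat on the slide's bed (height within 2 mm, level within 0.025 rad), over both pins (across within 3.5 mm, in line with the machine within 0.04 rad), with the slide home (plate within 4 mm of its home place), at rest and released (z of mould_handle in the frame of sealer between 0.092 and 0.096 m and y of mould_handle in the frame of sealer between -0.0035 and 0.0035 m and angle between the x axis of mould_handle and the x axis of sealer, either way round below 0.04 rad and angle between mould_handle's own z axis and vertical below 0.025 rad and x of mould_handle in the frame of sealer between 0.0845 and 0.0925 m and linear speed of mould below 0.01 m/s and contact force between the fingers and mould below 0.1 N); the robot touches nothing.
It fails at once if the mould plate is forced or dropped: more than 40 N between it and the sealer or its slide (contact force between mould and sealer above 40 N).
It fails at once if the slide or machine is shoved: more than 35 N between the robot and the sealer (contact force between any of the arm, the fingers and sealer above 35 N).
It fails at once if a bystander is moved more than 30 mm (distance of any of bowl, trays, squeeze, jar, tongs, pan, scraper, board, spray from where it was at the start of the episode above 0.03 m).
It also fails if it takes over 67 s, if anything falls off the work surface, if the arm or the gripper's body presses on something with over 40 N, if the wrist force passes 120 N, or if a joint passes its speed limit or range.

ROBOT

A 6-joint arm with a two-finger parallel gripper is mounted at the origin on the work surface. World frame = base frame: x ahead of the robot, y to its left, z up, the work surface at z = 0. Lengths are in m, angles in rad, forces in N, time in s.
With the tool pointing down it reaches from about 0.25 to 0.775 m from the base axis. Payload 4 kg.
Tool frame: the origin (TCP) lies at the very end of the fingers, on their centre line; the grasp point (between the pads) lies hold_point_z behind it (hold_point_z is the distance from the TCP to the grasp point, in m); z points along the fingers, y is the direction in which the jaws open and shut (so a half turn about z gives the same grasp; the last joint's range is limited). The gripper opens to 94 mm and grips with 3 to 60 N. Pads are 16 mm wide; open, the fingers measure 119 mm over their backs; the gripper's body (75 mm by 177 mm) begins 78 mm behind the grasp point.
Start: joints at [1.133, 0.087, 1.371, -0, 1.684, -0.103], TCP at [0.181, 0.519, 0.206] pointing down, gripper open.
Joint ranges: [-3.1, 3.1], [-0.76, 2.03], [0.27, 2.55], [-1.08, 4.22], [0.17, 2.65], [-2.57, 2.57]. Speed limits (rad/s): [2.79, 2.79, 3.14, 3.14, 3.14, 3.14].

INTERFACE

Orientations are given as [roll, pitch, yaw] about the fixed x, y, z axes, in that order (R = Rz(yaw) Ry(pitch) Rx(roll)).
In Python, from bench import * gives the robot as it stands.
- The arm moves only by the tool step_arm, never from a script. Its argument "increments" is text: rows parted by semicolons, each of 6 numbers parted by spaces: the shift along the tool's x, y, z in cm, then the turn, a rotation vector about the tool's x, y, z in rad. A call has 1 to 5 rows; each row shifts and turns the commanded pose from where the row before left it, along the tool's axes as they then stand; what a row does not reach is not made up. A row lasts 1/10 s, in which the tool goes at most 50 mm and 8.59 degrees, less where a joint would pass 70% of its speed; a pose out of reach is approached as far as the arm can. A call is refused whole if a number of a shift passes 5 or a number of a turn 0.15, either way. A call with a gripper value outside its range is refused whole. "claw" is the gripper's target within -1 to 1 (shut at 1, half-way at 0, fully open at -1), set as the call begins (left out, the last holds). The fingers move at their own pace and stop on an object; the grip force is fixed at half the most. Time passes only in rows, so rows that do not move let the fingers close. It gives the time, the measured TCP pose, the force and the opening at its end, in the units of the state.
- get_obs(): the state, without advancing time (a new reading comes with each control period).
- snapshot(name): name is "scene" or "top"; returns the picture (480x640x3 uint8, red, green, blue); there is no depth.
- calibration(name): a dict with "camera_matrix" (3x3 intrinsics, pixels), "k1" (the pictures are not rectified: a ray, as slopes to the right and down, at radius r is drawn at 1 + k1 r^2 times it, then the intrinsics apply), "eye" and "orientation" of the camera in the world. Camera axes: x right, y up, looking along -z (the intrinsics and any distortion apply to the point x, -y, -z); pixel columns grow to the right and rows downward; lengths in m; the calibration is good to about 2 mm. A picture is of the moment at which its call begins. calibration takes no time and is no camera call.
- close_job(): hands the job in, once; it reports no verdict.
The state is a dict: "time": time; "joint_positions": joint angles; "qvel": joint speeds; "joint_torque": joint torques, N m; "tool_pos": TCP position; "ee_rot": TCP orientation; "wrist_force": force on the tool from outside, world axes, zero at the start; "wrist_torque": the same for the moment, N m; "width": finger opening in m.
Only numpy, scipy, OpenCV 4.12 (cv2) and the standard library are available. Lean on these libraries where they do the work, as an engineer would, in place of code of your own. Each camera call takes 0.05 s, during which the arm holds its last target. There are 200 camera calls.

## Working session

There is one attempt and no reset: what is moved stays moved. The work goes in short steps, Python scripts to look and compute and a tool call to move; the robot and the scene stay as the last step left them, time stands still between calls to the robot, and variables do not carry over. Pictures are saved under pics/ and viewed, about 8 in all and at most 12, crops included, and the job is handed in when it is done.

Besides the shell and the picture viewer there is one more tool, called after "Call:" as name(argument=value, ...) on one line, values as JSON. step_arm: Moves the arm, as the interface text tells. Its arguments: {"type":"object","properties":{"increments":{"type":"string"},"claw":{"type":"number"}},"required":["increments"]}

```bash
mkdir -p pics; ls; python3 - <<'E'
from bench import *
import cv2
o=get_obs()
for k in o: print(k,o[k])
for n in("scene","top"):
    im=snapshot(n); cv2.imwrite(f"pics/{n}0.png",im[:,:,::-1]); print(n,calibration(n))
E
```

```text
pics
time 0.0
joint_positions [ 1.13288314e+00  8.79217268e-02  1.37224051e+00 -1.14016092e-06
  1.68359237e+00 -1.03083612e-01]
qvel [ 0.00034672 -0.00163875 -0.00031494 -0.00048853  0.0026468  -0.00041136]
joint_torque [ 6.37043577e-04 -3.40203989e+01 -3.02421463e+01  7.16871978e-02
  3.34886648e-02 -2.11696506e-04]
tool_pos [0.18049773 0.51896015 0.20432934]
ee_rot [-3.13944206e+00 -2.21339635e-04  2.80676271e+00]
wrist_force [-0.30776885  0.07849263  0.02195599]
wrist_torque [-0.00013387 -0.02927031  0.03610247]
width 0.09401686046904398
scene {'camera_matrix': array([[561.6330759 ,   0.        , 308.44061443],
       [  0.        , 561.6330759 , 244.44829453],
       [  0.        ,   0.        ,   1.        ]]), 'k1': -0.1481780060510484, 'eye': array([ 0.98083274, -0.22716042,  0.99732585]), 'orientation': array([0.45936721, 0.01128054, 1.20398612])}
top {'camera_matrix': array([[435.24667644,   0.        , 324.7508095 ],
       [  0.        , 435.24667644, 242.42618155],
       [  0.        ,   0.        ,   1.        ]]), 'k1': -0.09926164056090368, 'eye': array([ 0.41234754, -0.04859708,  0.89087216]), 'orientation': array([ 0.15319499, -0.0333923 , -1.58626819])}
```

View pics/scene0.png

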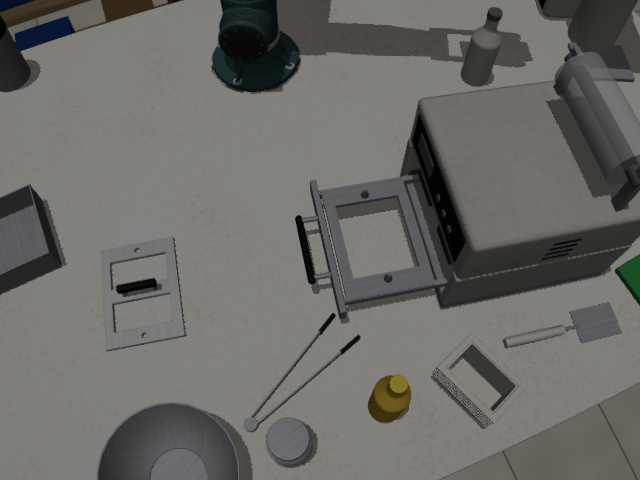

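View pics/top0.png

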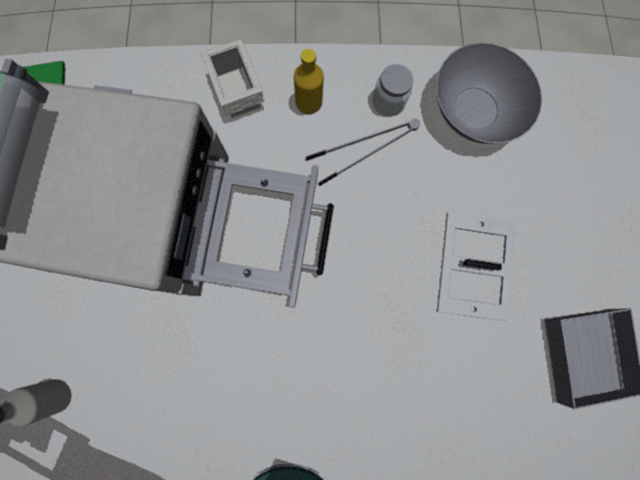

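The scene picture shows the plate with its handle at (137,287) and holes at (137,250) and (144,335), and the pins at (365,194) and (388,278). In the top picture the handle is at (482,265), the holes at (482,224) and (475,310), and the pins at (264,183) and (247,272). The pull bar is at (325,240) in the top picture.

```bash
cat > h.py <<'E'
from bench import *
import numpy as np, cv2
from scipy.spatial.transform import Rotation as Ro
def ray(n,uv):
    c=calibration(n);K=np.array(c["camera_matrix"]);k=c["k1"]
    p=cv2.undistortPoints(np.array([[uv]],float),K,np.array([k,0,0,0.]))[0,0]
    return np.array(c["eye"]),Ro.from_euler("xyz",c["orientation"]).as_matrix()@np.array([p[0],-p[1],-1])
def onz(n,uv,z):
    e,d=ray(n,uv); return e+d*(z-e[2])/d[2]
def tri(uva,uvb):
    (a,d),(b,f)=ray("scene",uva),ray("top",uvb)
    s=np.linalg.lstsq(np.c_[d,-f],b-a,rcond=None)[0]
    p,q=a+d*s[0],b+f*s[1]; return (p+q)/2,np.linalg.norm(p-q)
def blob(im,c,r,thr):
    x,y=c;g=im[y-r:y+r+1,x-r:x+r+1].max(2)
    m=(g<thr).astype(np.uint8)
    n,l,st,ce=cv2.connectedComponentsWithStats(m)
    return [(st[i,4],(ce[i]+[x-r,y-r]).round(1),cv2.minAreaRect(np.argwhere(l==i)[:,::-1].astype(np.float32)+np.float32([x-r,y-r]))) for i in range(1,n) if st[i,4]>5]
E
python3 - <<'E'
from h import *
S=cv2.imread("pics/scene0.png");T=cv2.imread("pics/top0.png")
for nm,im,c,r,t in [("S handle",S,(137,287),28,60),("T handle",T,(482,265),26,60),("S pull",S,(305,250),38,50),("T pull",T,(326,240),38,50),
 ("S pinA",S,(365,194),8,90),("S pinB",S,(388,278),8,90),("T pinB",T,(264,183),8,90),("T pinA",T,(247,272),8,90)]:
    print(nm,[(b[0],b[1],np.round(b[2][1],1),round(b[2][2])) for b in blob(im,c,r,t)])
def crop(im,c,r): x,y=c;return cv2.resize(im[y-r:y+r,x-r:x+r],(260,260),interpolation=cv2.INTER_NEAREST)
a=np.hstack([crop(S,(365,194),16),crop(S,(388,278),16),crop(S,(140,290),65)])
b=np.hstack([crop(T,(247,272),16),crop(T,(264,183),16),crop(T,(482,265),65)])
cv2.imwrite("pics/c0.png",np.vstack([a,b]))
E
```

```text
S handle [(np.int32(6), array([110.7, 264.2]), array([1.1, 3.6]), 34), (np.int32(13), array([110.9, 278. ]), array([12. ,  0.9]), 85), (np.int32(413), array([136.8, 286.3]), array([12.4, 41.6]), 79), (np.int32(9), array([130. , 300.6]), array([0.8, 8. ]), 79), (np.int32(12), array([113.1, 308.6]), array([10.,  1.]), 90)]
T handle [(np.int32(240), array([481.4, 264.5]), array([37.5,  6.5]), 8)]
S pull [(np.int32(6), array([316. , 213.3]), array([3.2, 1.3]), 72), (np.int32(503), array([305.2, 250. ]), array([69.6,  7.5]), 78), (np.int32(90), array([323.6, 245.3]), array([53.4,  1.7]), 77), (np.int32(23), array([332. , 281.9]), array([13.3,  1.6]), 77)]
T pull [(np.int32(388), array([324.3, 239.2]), array([ 5.8, 71.2]), 9)]
S pinA [(np.int32(68), array([364.6, 194. ]), array([9.1, 8.7]), 68), (np.int32(45), array([366.7, 201. ]), array([ 3., 16.]), 90)]
S pinB [(np.int32(74), array([387.6, 278. ]), array([8., 9.]), 90)]
T pinB [(np.int32(37), array([264.1, 182.9]), array([6., 6.]), 90), (np.int32(17), array([264.9, 189.6]), array([14.1,  1.2]), 9)]
T pinA [(np.int32(33), array([247.5, 272.8]), array([6.4, 6.4]), 45)]
```

View pics/c0.png

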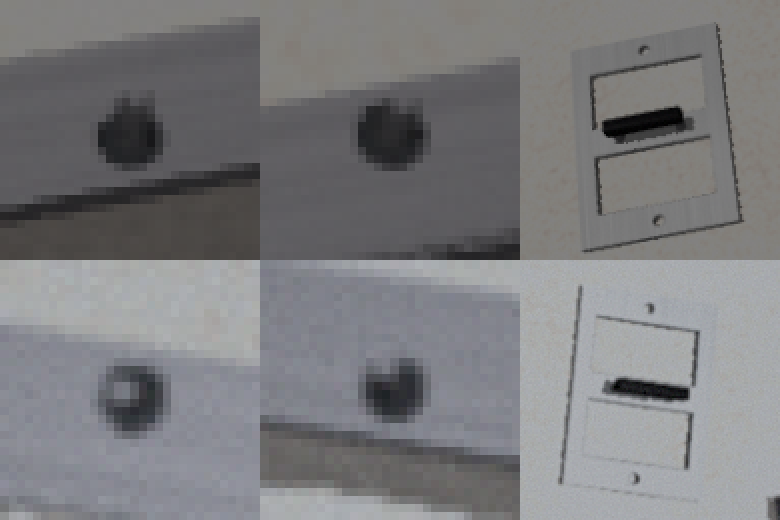

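The crop shows each pin as a stub on a dark disc at bed level. The plate's holes and the handle are clear.

```bash
python3 - <<'E'
from h import *
pts={"S":("scene",(364.6,194.6),(387.6,278.4)),"T":("top",(247.5,272.8),(264.1,182.9))}
for z in (.06,.07,.08):
  for k,(n,a,b) in pts.items():
    A,B=onz(n,a,z),onz(n,b,z); d=B-A
    print(z,k,A[:2].round(4),B[:2].round(4),"mid",((A+B)/2)[:2].round(4),np.hypot(*d[:2]).round(4),"slide x dir",np.arctan2(-d[0],d[1]).round(4))
print("pull",tri((305.2,250.),(324.3,239.2)), onz("scene",(305.2,250),.056+.004),onz("top",(324.3,239.2),.058))
print("handle",tri((136.8,286.3),(482.6,264.5)),onz("scene",(136.8,286.3),.035),onz("top",(482.6,264.5),.037))
# holes: crop coords -> full (scale 4); crop origin (75,225) / (417,200)
for n,a,b in (("scene",(75+(643-520)/2,225+49/2),(75+(657-520)/2,225+219/2)),("top",(417+(635.5-520)/2,200+(478-260)/2),(417+(649.5-520)/2,200+(308-260)/2))):
    A,B=onz(n,a,.008),onz(n,b,.008);d=B-A
    print(n,A[:2],B[:2],"mid",(A+B)[:2]/2,np.hypot(*d[:2]),np.arctan2(-d[0],d[1]))
S=cv2.imread("pics/scene0.png");T=cv2.imread("pics/top0.png")
for nm,im,c,r in (("scene",S,(137,287),28),("top",T,(482,265),26)):
    b=max(blob(im,c,r,45),key=lambda b:b[0]); bx=cv2.boxPoints(b[2]); i=np.argsort(bx[:,0]); p,q=bx[i[:2]].mean(0),bx[i[2:]].mean(0)
    P,Q=onz(nm,p,.038),onz(nm,q,.038); print(nm,"bar",b[0],P[:2],Q[:2],((P+Q)/2)[:2],np.arctan2(*(Q-P)[1::-1]))
E
```

```text
0.06 S [0.4828 0.0702] [0.6604 0.0382] mid [0.5716 0.0542] 0.1805 slide x dir -1.749
0.06 T [0.4832 0.07  ] [0.6603 0.0395] mid [0.5717 0.0548] 0.1797 slide x dir -1.7412
0.07 S [0.4881 0.067 ] [0.6638 0.0354] mid [0.576  0.0512] 0.1785 slide x dir -1.749
0.07 T [0.4823 0.0686] [0.6573 0.0385] mid [0.5698 0.0535] 0.1776 slide x dir -1.7412
0.08 S [0.4934 0.0639] [0.6672 0.0325] mid [0.5803 0.0482] 0.1766 slide x dir -1.749
0.08 T [0.4815 0.0672] [0.6543 0.0374] mid [0.5679 0.0523] 0.1754 slide x dir -1.7412
pull (array([ 0.54812545, -0.0783705 ,  0.04962446]), np.float64(0.0009407641480656346)) [ 0.55272831 -0.08044491  0.06      ] [ 0.54691241 -0.07762948  0.058     ]
handle (array([ 0.49586797, -0.39909569,  0.03298356]), np.float64(0.0009239842387883298)) [ 0.49711465 -0.39830288  0.035     ] [ 0.4953353  -0.39792173  0.037     ]
scene [ 0.40578801 -0.38525043] [ 0.58267447 -0.41426229] mid [ 0.49423124 -0.39975636] 0.17924984646049255 -1.7333629421135075
top [ 0.40640624 -0.38704317] [ 0.58438908 -0.4141186 ] mid [ 0.49539766 -0.40058089] 0.1800304729571313 -1.7217627140580776
scene bar 364 [ 0.49388836 -0.43591333] [ 0.50587894 -0.36122369] [ 0.49988365 -0.39856851] 1.4116158591223542
top bar 211 [ 0.50132124 -0.35726982] [ 0.48886289 -0.43412663] [ 0.49509206 -0.39569823] -1.7314967583447631
```

```bash
python3 - <<'E'
from h import *
def proj(n,P):
    c=calibration(n);R=Ro.from_euler("xyz",c["orientation"]).as_matrix();q=R.T@(np.array(P)-c["eye"]);a=np.array([q[0]/-q[2],-q[1]/-q[2]]);a*=1+c["k1"]*(a@a);K=np.array(c["camera_matrix"]);return K[:2,:2]@a+K[:2,2]
print("tcp",proj("scene",get_obs()["tool_pos"]),proj("top",get_obs()["tool_pos"]))
print("bottle base",onz("scene",(478,78),0),onz("top",(62,390),0),"cap",tri((493,14),(5,410)))
for p in ((440,300),(438,312)):pass
print("housing corner S",onz("scene",(447,290),0.0),onz("scene",(425,105),.26),onz("top",(165,290),.26),onz("top",(200,108),.26))
print("pan",onz("scene",(60,260),0),onz("top",(570,408),0),"bowl",onz("scene",(100,470),0))
x=np.array([.174,.985]);
E
```

```text
tcp [500.65261088 -12.79922106] [-37.01373894 451.87141013]
bottle base [ 2.49456967e-01  4.75859249e-01 -1.11022302e-16] [0.25159443 0.4584562  0.        ] cap (array([0.25395272, 0.44699115, 0.20498118]), np.float64(0.012135652733441029))
housing corner S [0.70393191 0.15187493 0.        ] [0.46301466 0.17463216 0.26      ] [0.44222277 0.16114743 0.26      ] [0.7229575  0.11963615 0.26      ]
pan [ 0.36578953 -0.54259637  0.        ] [ 0.19311714 -0.58930885  0.        ] bowl [ 0.79146927 -0.55286797  0.        ]
```

```bash
cat >> h.py <<'E'
def plan(wps,start=None,vmax=4.0,wmax=.13):
    """wps: (x,y,z,yaw[,rows]) ; prints rows for step_arm, tool pointing down"""
    o=get_obs(); p=np.array(o["tool_pos"] if start is None else start[:3],float); R=Ro.from_euler("xyz",o["ee_rot"] if start is None else [np.pi,0,start[3]])
    out=[]
    for w in wps:
        G=Ro.from_euler("xyz",[np.pi,0,w[3]]); d=np.array(w[:3])-p
        n=max(int(np.ceil(max(np.abs(d).max()*100/vmax,(R.inv()*G).magnitude()/wmax))),1) if len(w)<5 else w[4]
        for i in range(n):
            s=np.round(R.inv().apply((np.array(w[:3])-p)/(n-i))*100,2); t=np.round((R.inv()*G).as_rotvec()/(n-i),3)
            p=p+R.apply(s/100); R=R*Ro.from_rotvec(t)
            out.append(" ".join(f"{v:g}" for v in [*s,*t]))
    for i in range(0,len(out),5): print("; ".join(out[i:i+5]))
    print("end",p.round(4),R.as_euler("xyz").round(4))
E
python3 -c "
from h import *
plan([(.181,.519,.36,2.807),(.495,-.40,.3,1.413),(.495,-.40,.1,1.413)])"
```

```text
-0.01 -0 -3.89 -0.001 -0 -0; -0.01 -0 -3.89 -0 -0 -0; -0.01 -0 -3.89 -0.001 -0 -0; -0.01 -0 -3.89 -0 -0 -0; -2.6 -3.33 0.26 -0 -0 0.061
-2.8 -3.16 0.26 -0 -0 0.061; -2.99 -2.98 0.26 -0 -0 0.061; -3.16 -2.8 0.26 -0 -0 0.061; -3.33 -2.6 0.26 -0 -0 0.061; -3.48 -2.39 0.26 -0 -0 0.06
-3.62 -2.18 0.26 -0 -0 0.061; -3.74 -1.95 0.26 -0 -0 0.06; -3.85 -1.72 0.26 -0 -0 0.061; -3.95 -1.49 0.26 -0 -0 0.06; -4.04 -1.25 0.26 -0 -0 0.061
-4.1 -1 0.26 -0 -0 0.06; -4.16 -0.75 0.26 -0 -0 0.061; -4.19 -0.49 0.26 -0 -0 0.06; -4.22 -0.24 0.26 -0 -0 0.061; -4.22 0.01 0.26 -0 -0 0.06
-4.21 0.27 0.26 -0 -0 0.061; -4.19 0.52 0.26 -0 -0 0.06; -4.15 0.77 0.26 -0 -0 0.061; -4.1 1.03 0.26 -0 -0 0.06; -4.03 1.27 0.26 -0 -0 0.061
-3.94 1.51 0.26 -0 -0 0.06; -3.85 1.75 0.27 -0 -0 0.061; 0 0 4 -0 -0 -0; 0 0 4 -0 -0 -0; 0 0 4 -0 -0 -0
0 0 4 -0 -0 -0; 0 0.01 4 -0 -0 -0
end [ 0.495 -0.4    0.1  ] [-3.1414 -0.      1.4128]
```

Call:
step_arm(increments="0 0 -3.9 0 0 0; 0 0 -3.9 0 0 0; 0 0 -3.9 0 0 0; 0 0 -3.9 0 0 0; -2.6 -3.3 0.26 0 0 0.061", claw=-1)

```text
time: 0.6
tool_pos: [0.1949, 0.4839, 0.3638]
ee_rot: [3.131, 0.0, 2.748]
wrist_force: [0.5, -0.7, 0.3]
width: 0.0944
```

Call:
step_arm(increments="-2.8 -3.16 0.26 0 0 0.061; -3 -3 0.26 0 0 0.061; -3.16 -2.8 0.26 0 0 0.061; -3.33 -2.6 0.26 0 0 0.061; -3.48 -2.39 0.26 0 0 0.06")

```text
time: 1.1
tool_pos: [0.2627, 0.2781, 0.3453]
ee_rot: [-3.141, 0.0, 2.44]
wrist_force: [0.6, 0.4, 0.7]
width: 0.0939
```

Call:
step_arm(increments="-3.62 -2.18 0.26 0 0 0.061; -3.74 -1.95 0.26 0 0 0.06; -3.85 -1.72 0.26 0 0 0.061; -3.95 -1.49 0.26 0 0 0.06; -4.04 -1.25 0.26 0 0 0.061")

```text
time: 1.6
tool_pos: [0.3308, 0.0783, 0.3325]
ee_rot: [3.141, -0.0, 2.137]
wrist_force: [1.0, 0.5, -0.4]
width: 0.094
```

Call:
step_arm(increments="-4.1 -1 0.26 0 0 0.06; -4.16 -0.75 0.26 0 0 0.061; -4.19 -0.49 0.26 0 0 0.06; -4.22 -0.24 0.26 0 0 0.061; -4.22 0 0.26 0 0 0.06")

```text
time: 2.1
tool_pos: [0.3991, -0.1216, 0.3194]
ee_rot: [-3.142, -0.001, 1.834]
wrist_force: [1.6, -0.4, 0.1]
width: 0.0941
```

Call:
step_arm(increments="-4.2 0.27 0.26 0 0 0.061; -4.19 0.52 0.26 0 0 0.06; -4.15 0.77 0.26 0 0 0.061; -4.1 1.03 0.26 0 0 0.06; -4.03 1.27 0.26 0 0 0.061")

```text
time: 2.6
tool_pos: [0.4675, -0.3212, 0.306]
ee_rot: [-3.141, -0.001, 1.531]
wrist_force: [-0.0, -0.1, 0.7]
width: 0.0938
```

Call:
step_arm(increments="-3.94 1.51 0.26 0 0 0.06; -3.85 1.75 0.27 0 0 0.061; 0 0 4 0 0 0; 0 0 4 0 0 0; 0 0 0 0 0 0")

```text
time: 3.1
tool_pos: [0.4914, -0.3967, 0.2111]
ee_rot: [-3.126, -0.011, 1.412]
wrist_force: [-0.6, 1.1, -1.4]
width: 0.094
```

```bash
python3 -c "
import bench
print([n for n in dir(bench) if n[0]!='_'], getattr(bench,'hold_point_z',None))
from h import *
o=get_obs();print(o['tool_pos'],o['ee_rot'],o['wrist_force'])
plan([(.4955,-.3995,.1,1.413),(.4955,-.3995,.05,1.413)])"
```

```text
['IKError', 'calibration', 'close_job', 'get_obs', 'hold_point_z', 'snapshot'] 0.0188
[ 0.49135799 -0.39672866  0.21105937] [-3.12588928 -0.01105791  1.41218876] [-0.57988162  1.14953205 -1.39079692]
-0.11 0.21 3.7 -0.005 -0.004 -0; -0.1 0.19 3.7 -0.005 -0.004 -0; -0.08 0.17 3.7 -0.006 -0.003 -0.001; 0 0 2.5 0 -0 0; 0 0 2.5 0 -0 0
end [ 0.4955 -0.3995  0.05  ] [ 3.1413e+00 -1.0000e-04  1.4133e+00]
```

Call:
step_arm(increments="0 0 4 0 0 0; 0 0 4 0 0 0; 0 0 3 0 0 0; 0 0 0 0 0 0; 0 0 0 0 0 0")

```text
time: 3.6
tool_pos: [0.4955, -0.4, 0.1138]
ee_rot: [3.14, 0.001, 1.413]
wrist_force: [0.0, -0.3, 1.1]
width: 0.0941
```

```bash
python3 -c "
from h import *
o=get_obs();print(o['tool_pos'],o['ee_rot'],o['wrist_force'])
plan([(.4955,-.3995,.1,1.413),(.4955,-.3995,.016,1.413)])
for n in ('scene','top'):
    im=snapshot(n);cv2.imwrite(f'pics/{n}1.png',im[:,:,::-1])
S=cv2.imread('pics/scene1.png')[170:390,20:280];T=cv2.imread('pics/top1.png')[160:380,360:620]
cv2.imwrite('pics/c1.png',cv2.resize(np.hstack([S,T]),None,fx=1.5,fy=1.5))
"
```

```text
[ 0.49550273 -0.39995521  0.1137908 ] [3.13969665e+00 1.21561536e-03 1.41310203e+00] [ 0.03551931 -0.33221089  1.0555762 ]
0.05 -0.01 1.38 0.002 0.001 0; -0 0 2.8 -0 0 0; -0 0 2.8 -0 0 0; -0 0 2.8 -0 0 0
end [ 0.4955 -0.3995  0.016 ] [-3.1415e+00  2.0000e-04  1.4131e+00]
```

View pics/c1.png

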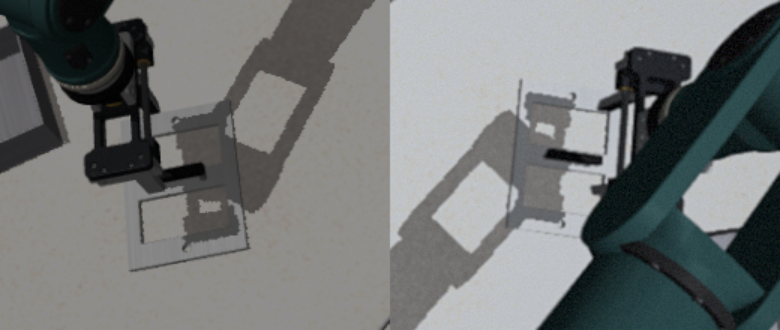

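The picture shows the open gripper above the handle with the jaws across the bar, offset only by perspective. I'll descend and close.

Call:
step_arm(increments="0 0 2.8 0 0 0; 0 0 2.8 0 0 0; 0 0 2.8 0 0 0; 0 0 1.2 0 0 0; 0 0 0 0 0 0")

```text
time: 4.2
tool_pos: [0.4946, -0.3993, 0.0154]
ee_rot: [-3.141, -0.001, 1.413]
wrist_force: [-0.1, 0.2, 0.3]
width: 0.0938
```

Call:
step_arm(increments="0 0 0 0 0 0; 0 0 0 0 0 0; 0 0 0 0 0 0; 0 0 0 0 0 0; 0 0 0 0 0 0", claw=1)

```text
time: 4.7
tool_pos: [0.4949, -0.3997, 0.0161]
ee_rot: [3.141, 0.0, 1.413]
wrist_force: [-0.2, -0.9, 0.1]
width: 0.0575
```

Call:
step_arm(increments="0 0 0 0 0 0; 0 0 0 0 0 0; 0 0 0 0 0 0; 0 0 0 0 0 0; 0 0 0 0 0 0")

```text
time: 5.2
tool_pos: [0.4947, -0.3994, 0.0155]
ee_rot: [-3.141, -0.0, 1.413]
wrist_force: [0.1, -0.5, -0.4]
width: 0.0173
```

Call:
step_arm(increments="0 0 0 0 0 0; 0 0 0 0 0 0; 0 0 0 0 0 0; 0 0 0 0 0 0; 0 0 0 0 0 0")

```text
time: 5.7
tool_pos: [0.4944, -0.3994, 0.0155]
ee_rot: [-3.141, -0.0, 1.413]
wrist_force: [-2.5, 1.0, 1.0]
width: 0.0134
```

Call:
step_arm(increments="0 0 -0.5 0 0 0; 0 0 -1.5 0 0 0; 0 0 -3 0 0 0; 0 0 -3 0 0 0; 0 0 -3 0 0 0")

```text
time: 6.2
tool_pos: [0.4947, -0.3991, 0.1268]
ee_rot: [-3.142, -0.001, 1.413]
wrist_force: [-0.4, -0.0, -5.5]
width: 0.0137
```

Call:
step_arm(increments="0 0 -3 0 0 0; 0 0 -2 0 0 0; 0 0 0 0 0 0; 0 0 0 0 0 0; 0 0 0 0 0 0")

```text
time: 6.7
tool_pos: [0.4939, -0.3986, 0.1731]
ee_rot: [-3.138, -0.003, 1.413]
wrist_force: [0.5, 0.5, -6.5]
width: 0.0137
```

```bash
python3 -c "
from h import *
o=get_obs();print(o['tool_pos'],o['ee_rot'],o['wrist_force'],o['wrist_torque'],o['width'])
for n in ('scene','top'):
    im=snapshot(n);cv2.imwrite(f'pics/{n}2.png',im[:,:,::-1])
S=cv2.imread('pics/scene2.png')[150:390,0:280];T=cv2.imread('pics/top2.png')[150:390,360:640]
cv2.imwrite('pics/c2.png',cv2.resize(np.hstack([S,T]),None,fx=1.42,fy=1.42))
"
```

```text
[ 0.4939138  -0.39861346  0.17307744] [-3.13819734e+00 -2.58051519e-03  1.41286970e+00] [ 0.51578141  0.54928074 -6.53116747] [-0.02894047  0.11163304 -0.04146582] 0.013710844153404962
```

View pics/c2.png

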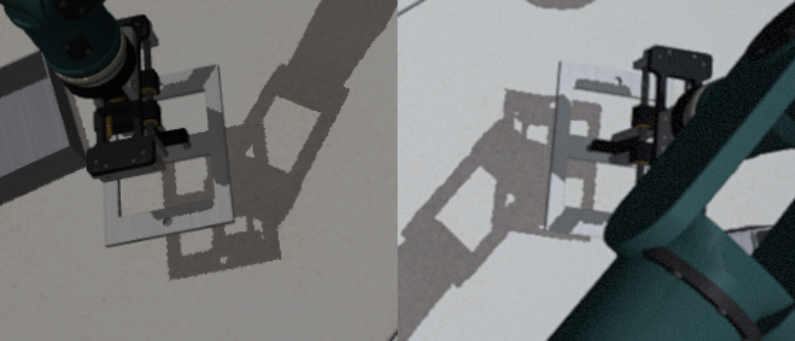

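The plate is lifted and held level. The near hole is visible in the scene half at crop (167,222). Next I'll carry it over the slide.

```bash
python3 -c "
from h import *
plan([(.5718,.0552,.15,1.3965)],vmax=3)"
```

```text
2.88 0.03 0.15 -0 -0 0.001; 2.88 0.03 0.15 -0 -0 0.001; 2.88 0.03 0.15 -0 -0 0.001; 2.88 0.03 0.15 -0 -0 0.001; 2.88 0.02 0.15 -0 -0 0.001
2.88 0.02 0.15 -0 -0 0.001; 2.88 0.02 0.15 -0 -0 0.001; 2.88 0.02 0.15 -0 -0 0.001; 2.88 0.01 0.15 -0 -0 0.001; 2.87 0.01 0.15 -0.001 -0 0.001
2.88 0.01 0.15 -0 -0 0.001; 2.87 0 0.15 -0.001 -0.001 0.001; 2.88 0 0.15 -0 -0 0.001; 2.87 -0 0.15 -0.001 -0.001 0.001; 2.88 -0.01 0.15 -0 -0 0.001
2.87 -0.01 0.15 -0.001 -0.001 0.001
end [0.5718 0.0552 0.15  ] [3.1412e+00 3.0000e-04 1.3968e+00]
```

Call:
step_arm(increments="1.5 0.03 0.15 0 0 0.001; 2.88 0.03 0.15 0 0 0.001; 2.88 0.03 0.15 0 0 0.001; 2.88 0.03 0.15 0 0 0.001; 2.88 0.02 0.15 0 0 0.001")

```text
time: 7.3
tool_pos: [0.5167, -0.2687, 0.1672]
ee_rot: [-3.141, -0.001, 1.408]
wrist_force: [0.6, -0.1, -5.7]
width: 0.0138
```

Call:
step_arm(increments="2.88 0.02 0.15 0 0 0.001; 2.88 0.02 0.15 0 0 0.001; 2.88 0.02 0.15 0 0 0.001; 2.88 0 0.15 0 0 0.001; 2.88 0 0.15 0 0 0.001")

```text
time: 7.8
tool_pos: [0.5406, -0.1267, 0.1599]
ee_rot: [-3.141, -0.001, 1.403]
wrist_force: [0.3, 0.4, -5.4]
width: 0.0137
```

Call:
step_arm(increments="2.88 0 0.15 0 0 0.001; 2.88 0 0.15 0 0 0.001; 2.88 0 0.15 0 0 0.001; 2.88 0 0.15 0 0 0.001; 2.88 0 0.15 0 0 0.001")

```text
time: 8.3
tool_pos: [0.5646, 0.0151, 0.1524]
ee_rot: [-3.14, -0.001, 1.398]
wrist_force: [0.7, -0.3, -5.4]
width: 0.0136
```

Call:
step_arm(increments="2.88 0 0 0 0 0.001; 1.3 0 0 0 0 0; 0 0 0 0 0 0; 0 0 0 0 0 0; 0 0 0 0 0 0")

```text
time: 8.8
tool_pos: [0.5724, 0.0527, 0.153]
ee_rot: [-3.141, 0.001, 1.395]
wrist_force: [-0.2, 0.3, -5.6]
width: 0.0134
```

```bash
python3 -c "
from h import *
o=get_obs();print(o['tool_pos'],o['ee_rot'],o['wrist_force'],o['wrist_torque'],o['width'])
plan([(.5718,.0552,.115,1.3965)],vmax=2)"
```

```text
[0.572445   0.05266376 0.15299093] [-3.14142495e+00  7.50763726e-04  1.39542609e+00] [-0.22722407  0.28975082 -5.55859633] [-0.0699364   0.0636577  -0.01150712] 0.01339549020798846
0.12 -0.05 1.9 -0 0 -0.001; 0.12 -0.06 1.9 -0 0.001 -0
end [0.5718 0.0552 0.115 ] [-3.1414e+00 -2.0000e-04  1.3964e+00]
```

Call:
step_arm(increments="0.12 -0.05 1.9 0 0 0; 0.12 -0.05 1.9 0 0 -0.001; 0 0 0 0 0 0; 0 0 0 0 0 0; 0 0 0 0 0 0")

```text
time: 9.3
tool_pos: [0.573, 0.0558, 0.1166]
ee_rot: [3.139, -0.0, 1.397]
wrist_force: [-0.2, -0.7, -5.4]
width: 0.0136
```

```bash
python3 -c "
from h import *
o=get_obs();print(o['tool_pos'],o['ee_rot'],o['wrist_force'],o['wrist_torque'],o['width'])
for n in ('scene','top'):
    im=snapshot(n);cv2.imwrite(f'pics/{n}3.png',im[:,:,::-1])
S=cv2.imread('pics/scene3.png')[140:320,290:470];T=cv2.imread('pics/top3.png')[140:320,180:360]
cv2.imwrite('pics/c3.png',cv2.resize(np.hstack([S,T]),None,fx=2.2,fy=2.2,interpolation=cv2.INTER_CUBIC))
"
```

```text
[0.57301782 0.05576113 0.11658095] [ 3.13904926e+00 -3.85583471e-04  1.39681030e+00] [-0.15596106 -0.70528419 -5.4151602 ] [-0.06198805  0.08956346  0.01621453] 0.013629579751111096
```

View pics/c3.png

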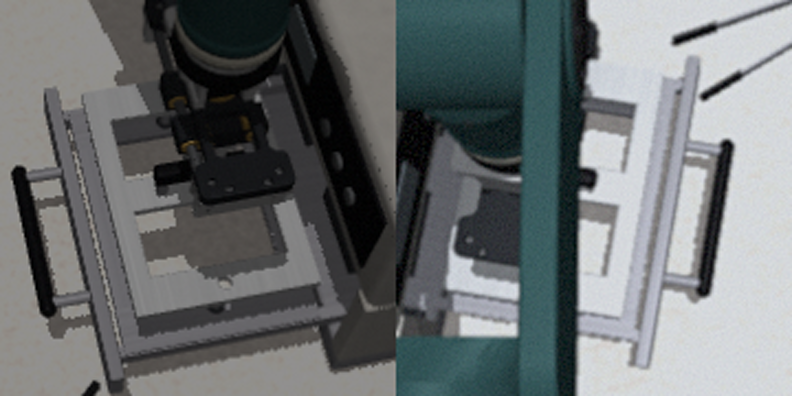

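The scene half shows the plate over the bed, with its near hole at full-picture pixel (392.7,268.2) and the pin disc peeking out below at about (388,279).

```bash
python3 -c "
from h import *
S=cv2.imread('pics/scene3.png')
g=S[258:278,382:404].max(2);print(g)
for uv in ((392.7,268.2),(393.2,268.7)):
  for z in (.1011,.109): print(uv,z,onz('scene',uv,z))
x=np.array([np.cos(1.3966),np.sin(1.3966)]);y=np.array([-x[1],x[0]])
t=np.array([.57302,.05576])-.0007*x
print('expected hole',t-.09*y,t+.09*y)
"
```

```text
[[ 82  81  81  81  80  80  81  80  82  81  80  81  82  83  81  73  69  70
   67  67  72  73]
 [ 84  82  83  83  83  81  81  81  82  80  75  71  74  70  71  73  73  72
   74  73  72  74]
 [ 83  82  82  83  77  67  74  75  65  72  73  72  71  72  73  74  73  72
   74  73  72  72]
 [ 67  70  67  66  72  72  71  74  73  71  73  73  72  71  71  72  73  72
   73  74  72  72]
 [ 71  72  72  72  73  71  72  73  73  72  73  74  73  72  73  72  73  73
   72  73  71  72]
 [ 71  72  71  72  73  72  71  73  74  73  72  73  73  70  71  73  77  83
   83  79  78  83]
 [ 77  71  71  71  73  72  71  72  73  72  72  77  79  73  76  82 108 133
  131 113 110 130]
 [117  69  74  78  73  75  76  71  72  71  70  95 111  82 105 132 132 132
  132 133 134 132]
 [118  80  97 118  82  97 108  69  61  62  61  72 100 124 130 130 132 133
  132 132 133 132]
 [130 128 128 130 131 132 122  88  86 102  90  85  72 104 130 131 132 132
  133 131 133 132]
 [129 129 128 129 130 132 124 119 146 146 145 133  94  93 127 130 131 132
  133 132 133 133]
 [130 128 129 129 129 132 128 123 142 145 145 145 124  98 129 130 131 132
  1
[... 345 characters left out ...]
130 130 133 132 130 131
  132 131 127 125]
 [128 128 128 128 128 129 130 131 131 130 132 133 131 130 130 128 124 123
  123 115  98  88]
 [130 129 129 128 129 129 129 131 131 129 128 129 124 122 115  98  88  80
   65  57  57  57]
 [130 130 129 127 125 125 123 123 123 116  99  90  82  65  57  56  58  57
   56  58  59  59]
 [125 123 122 114 100  88  81  66  56  55  59  66  65  58  58  58  58  59
   59  60  59  59]]
(392.7, 268.2) 0.1011 [0.6601157  0.04292125 0.1011    ]
(392.7, 268.2) 0.109 [0.66294274 0.04054055 0.109     ]
(393.2, 268.7) 0.1011 [0.66130474 0.04333797 0.1011    ]
(393.2, 268.7) 0.109 [0.6641213 0.0409536 0.109    ]
expected hole [0.66153663 0.03947209] [0.48426073 0.0706691 ]
```

Call:
step_arm(increments="-0.12 -0.11 0.6 0 0 0; 0 0 0.6 0 0 0; 0 0 0.4 0 0 0; 0 0 0 0 0 0; 0 0 0 0 0 0")

```text
time: 9.9
tool_pos: [0.5706, 0.0555, 0.0987]
ee_rot: [-3.141, -0.0, 1.398]
wrist_force: [-0.7, 0.8, -5.5]
width: 0.0138
```

Call:
step_arm(increments="0 0 0.1 0 0 0; 0 0 0.1 0 0 0; 0 0 0.1 0 0 0; 0 0 0 0 0 0; 0 0 0 0 0 0")

```text
time: 10.4
tool_pos: [0.5708, 0.0554, 0.0961]
ee_rot: [-3.142, -0.0, 1.398]
wrist_force: [0.3, -0.2, -5.4]
width: 0.0138
```

Call:
step_arm(increments="0 0 0.1 0 0 0; 0 0 0 0 0 0; 0 0 0.1 0 0 0; 0 0 0 0 0 0; 0 0 0 0 0 0")

```text
time: 10.9
tool_pos: [0.5708, 0.0555, 0.094]
ee_rot: [-3.142, -0.0, 1.398]
wrist_force: [0.1, -0.4, -5.6]
width: 0.0137
```

Call:
step_arm(increments="0 0 0.1 0 0 0; 0 0 0 0 0 0; 0 0 0.1 0 0 0; 0 0 0 0 0 0; 0 0 0 0 0 0")

```text
time: 11.4
tool_pos: [0.5708, 0.0554, 0.092]
ee_rot: [-3.141, -0.0, 1.398]
wrist_force: [0.6, -0.9, -5.7]
width: 0.0134
```

Call:
step_arm(increments="0 0 0.1 0 0 0; 0 0 0 0 0 0; 0 0 0 0 0 0")

```text
time: 11.7
tool_pos: [0.5708, 0.0554, 0.091]
ee_rot: [-3.141, -0.0, 1.398]
wrist_force: [0.4, -0.3, -5.8]
width: 0.0138
```

Call:
step_arm(increments="0 0 0.1 0 0 0; 0 0 0.1 0 0 0; 0 0 0.1 0 0 0; 0 0 0 0 0 0; 0 0 0 0 0 0")

```text
time: 12.2
tool_pos: [0.5708, 0.0554, 0.088]
ee_rot: [-3.141, -0.0, 1.398]
wrist_force: [0.9, -0.1, -5.9]
width: 0.0142
```

Call:
step_arm(increments="0 0 0.1 0 0 0; 0 0 0.1 0 0 0; 0 0 0.1 0 0 0; 0 0 0 0 0 0; 0 0 0 0 0 0")

```text
time: 12.7
tool_pos: [0.5708, 0.0554, 0.085]
ee_rot: [-3.141, -0.0, 1.398]
wrist_force: [0.1, 0.1, -5.7]
width: 0.0135
```

Call:
step_arm(increments="0 0 0.1 0 0 0; 0 0 0.1 0 0 0; 0 0 0.1 0 0 0; 0 0 0 0 0 0; 0 0 0 0 0 0")

```text
time: 13.2
tool_pos: [0.5708, 0.0554, 0.082]
ee_rot: [-3.141, -0.0, 1.398]
wrist_force: [0.5, 0.3, -5.1]
width: 0.0136
```

Call:
step_arm(increments="0 0 0.1 0 0 0; 0 0 0.1 0 0 0; 0 0 0.1 0 0 0; 0 0 0 0 0 0; 0 0 0 0 0 0")

```text
time: 13.7
tool_pos: [0.5708, 0.0554, 0.079]
ee_rot: [-3.141, -0.0, 1.398]
wrist_force: [0.7, -0.1, -6.0]
width: 0.0137
```

Call:
step_arm(increments="0 0 0.1 0 0 0; 0 0 0.1 0 0 0; 0 0 0 0 0 0; 0 0 0 0 0 0; 0 0 0 0 0 0")

```text
time: 14.2
tool_pos: [0.5709, 0.0554, 0.0771]
ee_rot: [3.141, -0.0, 1.398]
wrist_force: [0.5, -0.6, -6.5]
width: 0.014
```

Call:
step_arm(increments="0 0 0.05 0 0 0; 0 0 0 0 0 0; 0 0 0.05 0 0 0; 0 0 0 0 0 0; 0 0 0 0 0 0")

```text
time: 14.7
tool_pos: [0.5708, 0.0555, 0.076]
ee_rot: [-3.142, -0.0, 1.398]
wrist_force: [-1.0, -0.6, -5.6]
width: 0.0137
```

Call:
step_arm(increments="0 0 0.05 0 0 0; 0 0 0 0 0 0; 0 0 0 0 0 0")

```text
time: 15.0
tool_pos: [0.5708, 0.0554, 0.0756]
ee_rot: [3.142, -0.0, 1.398]
wrist_force: [1.0, 0.3, -4.7]
width: 0.014
```

Call:
step_arm(increments="0 0 0.05 0 0 0; 0 0 0 0 0 0; 0 0 0 0 0 0")

```text
time: 15.3
tool_pos: [0.5709, 0.0554, 0.0754]
ee_rot: [3.141, -0.0, 1.398]
wrist_force: [-1.4, -0.7, -4.1]
width: 0.0135
```

Call:
step_arm(increments="0 0 0.05 0 0 0; 0 0 0 0 0 0; 0 0 0 0 0 0")

```text
time: 15.6
tool_pos: [0.5709, 0.0554, 0.0754]
ee_rot: [3.141, -0.0, 1.398]
wrist_force: [-3.0, 0.3, 1.2]
width: 0.0135
```

Call:
step_arm(increments="0 0 0.05 0 0 0; 0 0 0 0 0 0; 0 0 0 0 0 0")

```text
time: 15.9
tool_pos: [0.5709, 0.0554, 0.0754]
ee_rot: [3.141, -0.0, 1.398]
wrist_force: [-5.1, -0.5, 5.9]
width: 0.0136
```

The plate bottomed out at the bed height. I'll ease off, release and lift clear.

Call:
step_arm(increments="0 0 -0.1 0 0 0; 0 0 0 0 0 0; 0 0 0 0 0 0")

```text
time: 16.2
tool_pos: [0.5709, 0.0555, 0.0754]
ee_rot: [3.141, -0.0, 1.398]
wrist_force: [-5.2, -0.6, 3.8]
width: 0.0138
```

Call:
step_arm(increments="0 0 0 0 0 0; 0 0 0 0 0 0; 0 0 0 0 0 0; 0 0 0 0 0 0; 0 0 0 0 0 0", claw=-1)

```text
time: 16.7
tool_pos: [0.571, 0.0554, 0.075]
ee_rot: [3.141, -0.0, 1.398]
wrist_force: [0.1, 0.3, -0.1]
width: 0.0501
```

Call:
step_arm(increments="0 0 0 0 0 0; 0 0 0 0 0 0; 0 0 0 0 0 0; 0 0 0 0 0 0; 0 0 0 0 0 0")

```text
time: 17.2
tool_pos: [0.5708, 0.0555, 0.0751]
ee_rot: [3.142, -0.0, 1.398]
wrist_force: [0.0, -0.4, -0.2]
width: 0.0904
```

Call:
step_arm(increments="0 0 -1 0 0 0; 0 0 -2 0 0 0; 0 0 -3 0 0 0; 0 0 -4 0 0 0; 0 0 -3 0 0 0")

```text
time: 17.7
tool_pos: [0.5713, 0.0554, 0.2085]
ee_rot: [3.138, -0.001, 1.398]
wrist_force: [-0.1, 0.4, 0.6]
width: 0.0941
```

```bash
python3 -c "
from h import *
yaw=1.3966;x=np.array([.174,.985])
# bar ~ (.5485,-.0785); stand TCP ~75 mm in front
b=np.array([.5717,.0545])-.136*x; print('bar',b)
p=b-.07*x
plan([(*(b-.09*x),.22,yaw),(*p,.10,yaw)],vmax=4)"
```

```text
bar [ 0.548036 -0.07946 ]
-3.78 0 -0.19 0.001 -0 0; -3.78 0 -0.19 0 -0 0; -3.78 0 -0.2 0.001 -0 0; -3.78 0.01 -0.19 0 -0 0; -3.78 0 -0.2 0.001 -0 0.001
-3.79 0.01 -0.19 0 -0.001 0; 0.67 -0 4 0 0 0; 0.67 -0 4 0 0 0; 0.67 -0 4 0 0 0
end [ 0.5359 -0.1484  0.1   ] [3.1414e+00 4.0000e-04 1.3968e+00]
```

Call:
step_arm(increments="-3.78 0 -0.2 0 0 0; -3.78 0 -0.2 0 0 0; -3.78 0 -0.2 0 0 0; -3.78 0 -0.2 0 0 0; -3.78 0 -0.2 0 0 0", claw=1)

```text
time: 18.2
tool_pos: [0.538, -0.1321, 0.2162]
ee_rot: [3.14, 0.0, 1.398]
wrist_force: [0.4, -0.4, -0.7]
width: 0.0576
```

Call:
step_arm(increments="-3.8 0 0 0 0 0; 0 0 0 0 0.125 0; 0 0 0 0 0.125 0; 0 0 0 0 0 0; 0 0 0 0 0 0")

```text
time: 18.7
tool_pos: [0.5316, -0.1688, 0.2152]
ee_rot: [-3.141, -0.248, 1.396]
wrist_force: [1.0, -0.3, -0.4]
width: 0.0173
```

```bash
python3 -c "
from h import *
o=get_obs();print(o['tool_pos'],o['ee_rot'],o['wrist_force'],o['width'])
p=np.array(o['tool_pos']);R=Ro.from_euler('xyz',o['ee_rot']);x=np.array([.174,.985])
g=np.r_[np.array([.548,-.0795])-.06*x,.040];print('tool shift cm',R.inv().apply(g-p)*100, 'fwd dir in tool',R.inv().apply([*x,0]))
for n in ('scene','top'):
    im=snapshot(n);cv2.imwrite(f'pics/{n}4.png',im[:,:,::-1])
S=cv2.imread('pics/scene4.png')[140:340,230:470];T=cv2.imread('pics/top4.png')[140:340,180:420]
cv2.imwrite('pics/c4.png',cv2.resize(np.hstack([S,T]),None,fx=1.66,fy=1.66,interpolation=cv2.INTER_CUBIC))
"
```

```text
[ 0.53158607 -0.1688246   0.21523548] [-3.14143734 -0.24830197  1.3963467 ] [ 0.96357049 -0.2536807  -0.35039177] 0.017254327892606048
tool shift cm [-1.32075361  0.06648482 17.74311286] fwd dir in tool [9.69573835e-01 4.34596891e-04 2.45819832e-01]
```

View pics/c4.png

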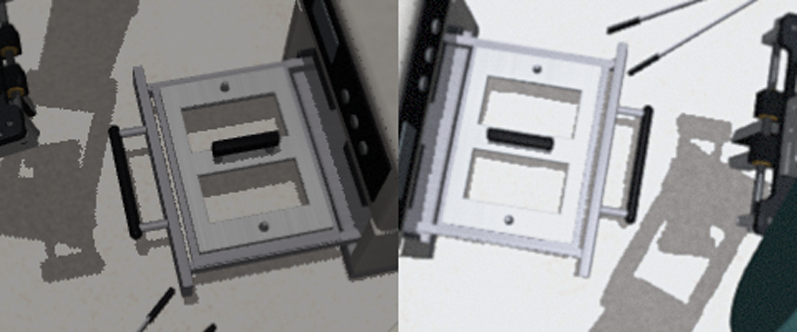

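The picture shows the plate flat on the bed with both pins standing up through its holes, at crop (225,87) and (263,227). I'll now lower the closed fingers in front of the pull bar.

Call:
step_arm(increments="-0.3 0 3.5 0 0 0; -0.3 0 3.5 0 0 0; -0.3 0 3.5 0 0 0; -0.3 0 3.5 0 0 0; -0.12 0.07 3.7 0 0 0")

```text
time: 19.3
tool_pos: [0.5385, -0.136, 0.0401]
ee_rot: [3.139, -0.248, 1.402]
wrist_force: [0.5, -0.4, -0.1]
width: 0.0004
```

Call:
step_arm(increments="0 0 0 0 0 0; 0 0 0 0 0 0; 0 0 0 0 0 0; 0 0 0 0 0 0; 0 0 0 0 0 0")

```text
time: 19.8
tool_pos: [0.5389, -0.1386, 0.0423]
ee_rot: [3.138, -0.249, 1.398]
wrist_force: [-0.3, -0.5, -0.4]
width: 0.0006
```

Call:
step_arm(increments="0.97 0 0.246 0 0 0; 0.97 0 0.246 0 0 0; 0.97 0 0.246 0 0 0; 0.29 0 0.074 0 0 0; 0 0 0 0 0 0")

```text
time: 20.3
tool_pos: [0.5434, -0.1043, 0.0403]
ee_rot: [-3.141, -0.25, 1.399]
wrist_force: [0.4, 0.1, 0.3]
width: 0.0003
```

Call:
step_arm(increments="0.19 0 0.049 0 0 0; 0.19 0 0.049 0 0 0; 0.19 0 0.049 0 0 0; 0.19 0 0.049 0 0 0; 0.19 0 0.049 0 0 0")

```text
time: 20.8
tool_pos: [0.5452, -0.0955, 0.0403]
ee_rot: [-3.142, -0.25, 1.398]
wrist_force: [-0.1, -1.2, 0.1]
width: 0.0006
```

Call:
step_arm(increments="0.19 0 0.049 0 0 0; 0.19 0 0.049 0 0 0; 0.19 0 0.049 0 0 0; 0.19 0 0.049 0 0 0; 0.19 0 0.049 0 0 0")

```text
time: 21.3
tool_pos: [0.5465, -0.0882, 0.0404]
ee_rot: [3.141, -0.245, 1.397]
wrist_force: [-2.3, -6.2, 2.8]
width: 0.0005
```

Call:
step_arm(increments="0.29 0 0.074 0 0 0; 0.39 0 0.098 0 0 0; 0.48 0 0.123 0 0 0; 0.48 0 0.123 0 0 0; 0.48 0 0.123 0 0 0")

```text
time: 21.8
tool_pos: [0.5503, -0.0668, 0.0404]
ee_rot: [3.141, -0.245, 1.397]
wrist_force: [-2.1, -6.7, 1.2]
width: 0.0005
```

Call:
step_arm(increments="0.48 0 0.123 0 0 0; 0.48 0 0.123 0 0 0; 0.48 0 0.123 0 0 0; 0.48 0 0.123 0 0 0; 0.48 0 0.123 0 0 0")

```text
time: 22.3
tool_pos: [0.5546, -0.0423, 0.0403]
ee_rot: [3.141, -0.245, 1.397]
wrist_force: [-2.9, -6.2, 0.9]
width: 0.0008
```

```bash
python3 -c "
from h import *
o=get_obs();print(o['tool_pos'],o['ee_rot'],o['wrist_force'],o['wrist_torque'],o['joint_positions'])"
```

```text
[ 0.55460089 -0.04231444  0.04033553] [ 3.14120165 -0.2451727   1.3972377 ] [-2.87267588 -6.2349815   0.87865641] [-1.24442034  0.47736125  0.03492203] [-0.33182462  0.19709965  1.60462527  0.2464587   1.38454786 -0.20951576]
```

Call:
step_arm(increments="0.48 0 0.123 0 0 0; 0.48 0 0.123 0 0 0; 0.48 0 0.123 0 0 0; 0.48 0 0.123 0 0 0; 0.48 0 0.123 0 0 0")

```text
time: 22.8
tool_pos: [0.5589, -0.0179, 0.0403]
ee_rot: [3.141, -0.245, 1.397]
wrist_force: [-2.0, -6.1, 2.5]
width: 0.0003
```

Call:
step_arm(increments="0.48 0 0.123 0 0 0; 0.48 0 0.123 0 0 0; 0.48 0 0.123 0 0 0; 0.48 0 0.123 0 0 0; 0.48 0 0.123 0 0 0")

```text
time: 23.3
tool_pos: [0.5633, 0.0065, 0.0403]
ee_rot: [3.141, -0.245, 1.397]
wrist_force: [-1.0, -6.7, 1.4]
width: 0.0002
```

Call:
step_arm(increments="0.48 0 0.123 0 0 0; 0.48 0 0.123 0 0 0; 0.48 0 0.123 0 0 0; 0.48 0 0.123 0 0 0; 0.48 0 0.123 0 0 0")

```text
time: 23.8
tool_pos: [0.5676, 0.031, 0.0403]
ee_rot: [3.141, -0.245, 1.397]
wrist_force: [-2.0, -6.8, 2.0]
width: 0.0001
```

Call:
step_arm(increments="0.48 0 0.123 0 0 0; 0.48 0 0.123 0 0 0; 0.48 0 0.123 0 0 0; 0.48 0 0.123 0 0 0; 0.3 0 0.074 0 0 0")

```text
time: 24.3
tool_pos: [0.5717, 0.0538, 0.0404]
ee_rot: [3.141, -0.246, 1.398]
wrist_force: [-1.3, -7.4, 2.6]
width: 0.0005
```

Call:
step_arm(increments="0.29 0 0.074 0 0 0; 0.29 0 0.074 0 0 0; 0.29 0 0.074 0 0 0; 0.29 0 0.074 0 0 0; 0.29 0 0.074 0 0 0")

```text
time: 24.8
tool_pos: [0.5742, 0.0683, 0.0403]
ee_rot: [3.141, -0.246, 1.397]
wrist_force: [-1.7, -6.5, 1.7]
width: 0.0006
```

```bash
python3 -c "
from h import *
for n in ('scene','top'):
    im=snapshot(n);cv2.imwrite(f'pics/{n}5.png',im[:,:,::-1])
S=cv2.imread('pics/scene5.png')[140:340,330:530];T=cv2.imread('pics/top5.png')[120:320,120:320]
cv2.imwrite('pics/c5.png',cv2.resize(np.hstack([S,T]),None,fx=2,fy=2,interpolation=cv2.INTER_CUBIC))
"
```

```text
(no output)
```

View pics/c5.png

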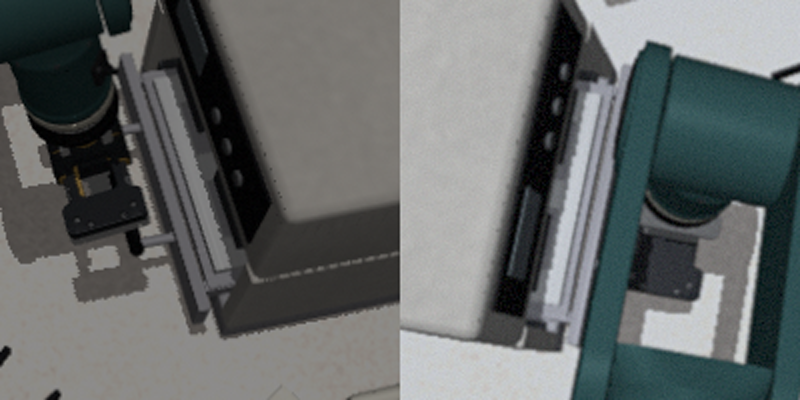

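The picture shows the slide nearly in. The panel's near end is at full-picture pixel (435,295) and the housing's bottom front corner at (441,307).

```bash
python3 -c "
from h import *
x=np.array([.174,.985,0])
A=onz('scene',(435.5,295.5),.068);B=onz('scene',(441,307.5),0);C=onz('scene',(447,289),0)
T=onz('top',(120+178/2,120+343/2),.068)
print(A,B,T,'gap along x',(B-A)@x)
B=onz('top',(120+162/2,120+348/2),0.0);print(B)
bar=np.array([.5717,.0545,0])@x; print('origin x est', onz('scene',(441,307.5),0)@x, 'pin now x', bar+(.0683+.089)/.985)
"
```

```text
[0.72457493 0.10197299 0.068     ] [0.73154288 0.12500297 0.        ] [0.44792606 0.14115062 0.068     ] gap along x 0.023896951252600968
[0.44591908 0.17312185 0.        ]
origin x est 0.25041638232210345 pin now x 0.3128537314720812
```

About 24 mm remain. I'll go 16 mm slowly, then feel for the stop.

Call:
step_arm(increments="0.19 0 0.049 0 0 0; 0.19 0 0.049 0 0 0; 0.19 0 0.049 0 0 0; 0.19 0 0.049 0 0 0; 0.19 0 0.049 0 0 0")

```text
time: 25.4
tool_pos: [0.576, 0.0781, 0.0403]
ee_rot: [3.141, -0.246, 1.397]
wrist_force: [-0.5, -6.1, 2.1]
width: 0.0005
```

Call:
step_arm(increments="0.19 0 0.049 0 0 0; 0.19 0 0.049 0 0 0; 0.1 0 0.025 0 0 0")

```text
time: 25.7
tool_pos: [0.5769, 0.0831, 0.0403]
ee_rot: [3.141, -0.246, 1.398]
wrist_force: [-0.9, -5.1, 0.6]
width: 0.0004
```

Call:
step_arm(increments="0.05 0 0.012 0 0 0; 0.05 0 0.012 0 0 0; 0.05 0 0.012 0 0 0; 0.05 0 0.012 0 0 0")

```text
time: 26.1
tool_pos: [0.5772, 0.0851, 0.0403]
ee_rot: [3.141, -0.246, 1.397]
wrist_force: [-1.7, -6.1, 1.3]
width: 0.0005
```

Call:
step_arm(increments="0.05 0 0.012 0 0 0; 0.05 0 0.012 0 0 0; 0.05 0 0.012 0 0 0; 0.05 0 0.012 0 0 0")

```text
time: 26.5
tool_pos: [0.5773, 0.0856, 0.0403]
ee_rot: [3.141, -0.243, 1.397]
wrist_force: [-2.2, -10.8, 3.5]
width: 0.0008
```

Call:
step_arm(increments="0.05 0 0.012 0 0 0; 0.05 0 0.012 0 0 0")

```text
time: 26.7
tool_pos: [0.5773, 0.0856, 0.0403]
ee_rot: [3.141, -0.241, 1.397]
wrist_force: [-3.4, -13.3, 4.3]
width: 0.0007
```

Call:
step_arm(increments="0.05 0 0.012 0 0 0; 0.05 0 0.012 0 0 0; 0 0 0 0 0 0")

```text
time: 27.0
tool_pos: [0.5773, 0.0856, 0.0403]
ee_rot: [3.141, -0.24, 1.397]
wrist_force: [-4.5, -13.9, 5.0]
width: -0.0
```

```bash
python3 -c "
from h import *
o=get_obs();print(o['tool_pos'],o['wrist_force'])
for n in ('scene','top'):
    im=snapshot(n);cv2.imwrite(f'pics/{n}6.png',im[:,:,::-1])
S=cv2.imread('pics/scene6.png')[150:330,370:470];T=cv2.imread('pics/top6.png')[130:310,160:260]
cv2.imwrite('pics/c6.png',cv2.resize(np.hstack([S,T]),None,fx=3.3,fy=3.3,interpolation=cv2.INTER_CUBIC))
"
```

```text
[0.57733311 0.08560872 0.04033314] [ -4.54508242 -13.94969967   5.0024335 ]
```

View pics/c6.png

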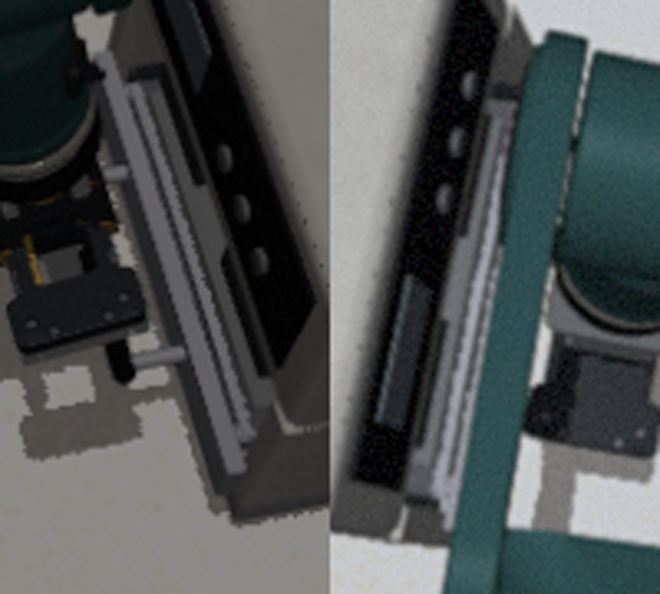

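```bash
python3 -c "
from h import *
x=np.array([.174,.985,0])
A=onz('scene',(443.3,291.8),.068);B=onz('scene',(441.2,307),0)
print('panel back',A,A@x,'housing',B,B@x,'pins now x',np.array([.5717,.0545,0])@x+.1767)
a=cv2.imread('pics/top0.png')[80:305,150:240];b=cv2.imread('pics/scene0.png')[85:310,395:485];
cv2.imwrite('pics/c7.png',cv2.resize(np.hstack([a,b,cv2.imread('pics/scene6.png')[85:310,395:485]]),None,fx=2.65,fy=2.65,interpolation=cv2.INTER_CUBIC))
"
```

```text
panel back [0.72343031 0.11823165 0.068     ] 0.2423350511209326 housing [0.73078441 0.12581    0.        ] 0.251079340526915 pins now x 0.3298583
```

View pics/c7.png

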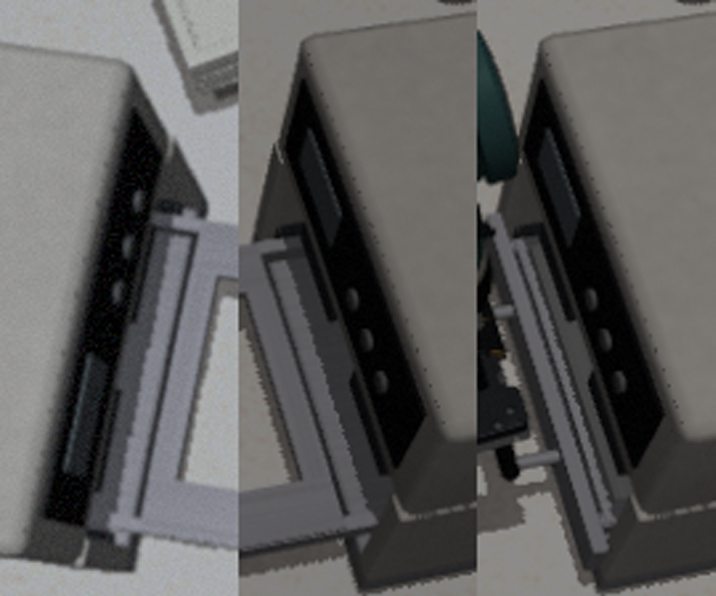

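```bash
python3 -c "
from h import *
o=get_obs();p,f,m=[np.array(o[k]) for k in('tool_pos','wrist_force','wrist_torque')]
print(f,m,o['joint_torque'],o['joint_positions'],p)
print('moment about base z from wrist:',np.cross(p,f)[2])"
```

```text
[ -4.69627432 -14.84411722   4.21115649] [-2.55812724  0.83085859  0.05448247] [ 7.90663093e+00 -3.45356226e+01 -2.71247882e+01  5.30133158e+00
 -6.93619028e-01  1.40354855e-02] [-0.09433326  0.21418698  1.58319166  0.24618046  1.33124767  0.02236634] [0.57732345 0.08561078 0.04033636]
moment about base z from wrist: -8.167805317455361
```

```bash
python3 -c "
from h import *
x=np.array([np.cos(1.3966),np.sin(1.3966),0])
L=onz('top',(200.9,295.1),0);R=onz('top',(228.1,160.),0);S=onz('scene',(440.9,307),0)
for q in (L,R,S): print(q,q@x)
print(np.linalg.norm(L-R),np.arctan2((L-R)[1],(L-R)[0])-np.pi/2)
print('y of corners rel pins',[(q-np.array([.5717,.0545,0]))@np.array([-x[1],x[0],0]) for q in (L,R,S)])
# panel top edge ends now in scene6, front/back; panel initially top0
for n,uv in (('top',(316.5,167)),('top',(291,305)),('scene',(312,182)),('scene',(342,311))): q=onz(n,uv,.068);print(n,uv,q,q@x)
"
```

```text
[0.44368991 0.17328025 0.        ] 0.24755671169548427
[0.72985054 0.12341617 0.        ] 0.24804368528622872
[0.73057139 0.12527582 0.        ] 0.2500001251036893
0.29047259951917753 1.3982764879705218
y of corners rel pins [np.float64(0.14665940534638808), np.float64(-0.14381278597001043), np.float64(-0.14420041826122063)]
top (316.5, 167) [ 0.68965061 -0.06410116  0.068     ] 0.05639689010173646
top (291, 305) [ 0.42113757 -0.01298065  0.068     ] 0.06020596242990849
scene (312, 182) [ 0.42316632 -0.01667325  0.068     ] 0.05692086273805429
scene (342, 311) [ 0.69034588 -0.06397489  0.068     ] 0.05664175036091701
```

Call:
step_arm(increments="0.05 0 0.012 0 0 0; 0.05 0 0.012 0 0 0; 0.05 0 0.012 0 0 0; 0 0 0 0 0 0; 0 0 0 0 0 0")

```text
time: 27.6
tool_pos: [0.5773, 0.0856, 0.0403]
ee_rot: [3.141, -0.237, 1.397]
wrist_force: [-5.0, -17.9, 6.2]
width: 0.0005
```

Call:
step_arm(increments="0.05 0 0.012 0 0 0; 0.05 0 0.012 0 0 0; 0.05 0 0.012 0 0 0; 0 0 0 0 0 0; 0 0 0 0 0 0")

```text
time: 28.1
tool_pos: [0.5774, 0.0857, 0.0403]
ee_rot: [3.141, -0.234, 1.397]
wrist_force: [-6.7, -21.8, 7.7]
width: 0.0
```

The tool stays put at 24 N, so this is a rigid stop. I'll back off straight and lift to look.

Call:
step_arm(increments="-0.5 0 -0.12 0 0 0; -2 0 -0.5 0 0 0; -3 0 -0.75 0 0 0; -4 0 -1 0 0 0; -4 0 -1 0 0 0")

```text
time: 28.6
tool_pos: [0.5541, -0.0433, 0.0397]
ee_rot: [3.141, -0.251, 1.399]
wrist_force: [0.9, -1.4, 0.5]
width: 0.0007
```

Call:
step_arm(increments="-4 0 -1 0 0 0; -4 0 -2 0 0 0; -3 0 -4 0 0 0; 0 0 -4 0 0 0; 0 0 0 0 0 0")

```text
time: 29.1
tool_pos: [0.5344, -0.1782, 0.1253]
ee_rot: [3.13, -0.247, 1.397]
wrist_force: [0.6, -0.3, 1.2]
width: 0.0006
```

```bash
python3 -c "
from h import *
o=get_obs();print(o['tool_pos'],o['wrist_force'])
for n in ('scene','top'):
    im=snapshot(n);cv2.imwrite(f'pics/{n}8.png',im[:,:,::-1])
S=cv2.imread('pics/scene8.png');T=cv2.imread('pics/top8.png')
print('S bar',[(b[0],b[1],np.round(b[2][1],1)) for b in blob(S,(338+55,243-25),45,45) if b[0]>60]);print('T bar',[(b[0],b[1],np.round(b[2][1],1)) for b in blob(T,(245,225),40,50) if b[0]>60])
cv2.imwrite('pics/c8.png',cv2.resize(np.hstack([S[130:320,345:475],T[120:310,150:280]]),None,fx=3,fy=3,interpolation=cv2.INTER_CUBIC))
"
```

```text
[ 0.53435422 -0.17816465  0.12525234] [ 0.64238966 -0.27680232  1.2475626 ]
S bar [(np.int32(79), array([402.6, 187.3]), array([27.5,  3.3])), (np.int32(575), array([430.4, 188.8]), array([48., 30.])), (np.int32(426), array([398. , 232.5]), array([66.4,  6.7])), (np.int32(191), array([416. , 229.4]), array([51.2,  3.8]))]
T bar [(np.int32(355), array([233.4, 224.8]), array([ 5.3, 69.6]))]
```

View pics/c8.png

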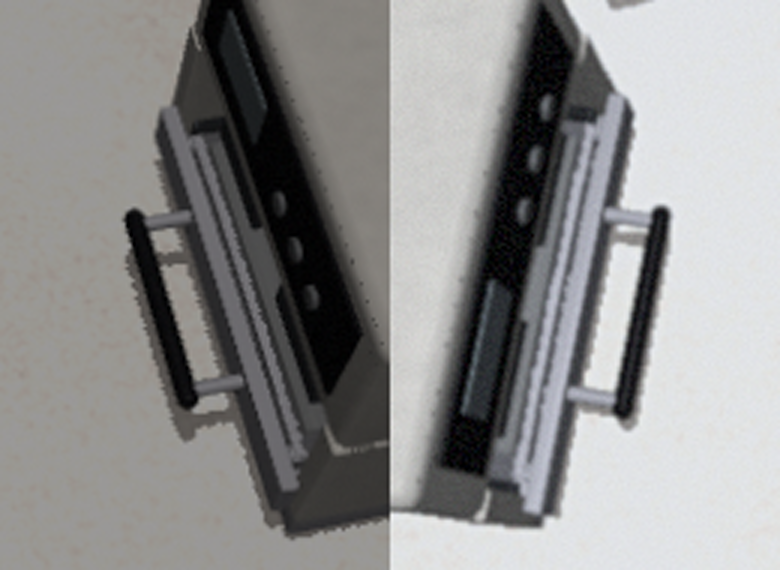

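```bash
python3 -c "
from h import *
x=np.array([np.cos(1.3966),np.sin(1.3966),0])
a,_=tri((305.2,250.),(324.3,239.2));b,e=tri((398,232.5),(233.4,224.8));print(b,e,'travel',(b-a)@x,'plain',onz('top',(233.4,224.8),.056)@x-onz('top',(324.3,239.2),.056)@x,onz('scene',(398,232.5),.056)@x-onz('scene',(305.2,250),.056)@x)
c=calibration('top')
# housing vertical front-right edge, z=.068, vs panel back top corner (top view)
R=Ro.from_euler('xyz',c['orientation']).as_matrix();K=np.array(c['camera_matrix'])
def pr(n,P):
    c=calibration(n);R=Ro.from_euler('xyz',c['orientation']).as_matrix();q=R.T@(np.array(P)-c['eye']);s=np.array([q[0],-q[1]])/-q[2];s*=1+c['k1']*(s@s);K=np.array(c['camera_matrix']);return K[:2,:2]@s+K[:2,2]
for P in ([.7302,.1242,0],[.7302,.1242,.068]):
    print(P,'crop px top',(pr('top',P)-[150,120])*3+[390,0],'scene',(pr('scene',P)-[345,130])*3)
"
```

```text
[0.57833319 0.09943848 0.05070835] 0.00130522584355592 travel 0.18035354871025597 plain 0.17940711760850142 0.17922228972288082
[0.7302, 0.1242, 0] crop px top [623.21597799 119.54611301] scene [285.92765239 531.07994439]
[0.7302, 0.1242, 0.068] crop px top [604.35324956  84.89728991] scene [308.86100624 491.81260042]
```

Call:
step_arm(increments="0 0 0 0 0 0; 0 0 0 0 0 0; 0 0 0 0 0 0; 0 0 0 0 0 0; 0 0 0 0 0 0")

```text
time: 29.7
tool_pos: [0.5312, -0.1742, 0.1185]
ee_rot: [-3.141, -0.25, 1.398]
wrist_force: [-1.4, -0.4, 0.2]
width: 0.0001
```

```bash
python3 -c "
from bench import *
print(close_job())"
```

```text
the job is handed in; nothing more can be done
None
```

I fitted the plate over both pins, pushed the slide in to a rigid stop and handed the job in at about 30 s of the 67 s allowed. No verdict came back, so I can't confirm that it passed.

- **Plate:** I gripped it by its handle, lowered it 1 mm or less at a time, and felt nothing until it met the bed at the expected height. I pressed it down with roughly 11 N before letting go. A picture afterwards showed it flat with both pins through its holes.
- **Slide:** I pushed the pull bar with closed fingers. It moved at about 6–7 N, then stopped dead and did not move further at about 24 N, so I backed the arm clear.
- **Travel:** I measured about 177 mm from the tool and 179–180 mm from the pictures, inside the stated 175–215 mm.

**Check that disagreed:** measured against the lower front edge of the housing, the slide looked about 5–9 mm short of home. I put this down to the base being set back about 5 mm, since it measured 290 mm wide, not 300 mm. I did not confirm that separately. The joint torque matched the wrist force, so the arm itself was not what was blocked.

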